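# Hang the washed squeeze bottle upside down on the fold-up drying peg

## Robot

A 6-joint arm with a two-finger parallel gripper is mounted at the origin on a cart in front of the work surface, level with it; the furniture and walls round the work are solid. World frame = base frame: x ahead of the robot, y to its left, z up, the work surface at z = 0. Lengths are in m, angles in rad, forces in N, time in s.
With the tool pointing down it reaches from about 0.3 to 0.75 m from the base axis. Payload 8.5 kg.
Tool frame: the origin (TCP) lies at the very end of the fingers, on their centre line; the grasp point (between the pads) lies 19 mm behind it; z points along the fingers, y is the line along which they close (so a half turn about z gives the same grasp; the last joint's range is limited). The gripper opens to 88 mm and grips with 3 to 60 N. Pads are 18 mm wide; open, the fingers measure 123 mm over their backs; the gripper's body (75 mm by 187 mm) begins 45 mm behind the grasp point.
Start: joints at [-1.383, 0.381, 1.297, -0, 1.464, -0.215], TCP at [0.216, -0.506, 0.217] pointing down, gripper open.
Joint ranges: [-3.11, 3.11], [-0.89, 2.33], [0.22, 2.48], [-1.42, 4.56], [0.17, 2.85], [-2.88, 2.88]. Speed limits (rad/s): [2.39, 2.39, 3.14, 3.14, 3.14, 3.14].

## Interface

Orientations are given as a rotation vector (axis times angle).
In Python, from station import bot gives the robot as it stands.
- The arm moves only by the shell command python3 -m handwheel 'ROWS'. ROWS is JSON, a list of rows, each a list of 3 entries, a list of its own where there are three numbers: the shift along the tool's x, y, z in cm, then the turn about the tool's z in degrees, then the gripper's target within -1 to 1 (fully open at 1, half-way at 0, shut at -1). A call has 1 to 10 rows; each row is the pose to reach, as a shift and turn from the pose commanded when the call began, along the tool's axes at that moment; what a row does not reach only later rows make up. A row lasts 1/8 s, in which the tool goes at most 62.5 mm and 10.7 degrees, less where a joint would pass 70% of its speed; a pose out of reach is approached as far as the arm can. A call with a gripper value outside its range is refused whole. The fingers move at their own pace and stop on an object; the grip force is fixed at half the most. Time passes only in rows, so rows that repeat a pose let the fingers close. It gives the time, the measured TCP pose, the force, the opening and the grip force at its end, in the units of the state.
- bot.read_state(): the state, without advancing time (a new reading comes with each control period).
- bot.get_image(name): name is "scene" or "top"; returns (picture, depth): 420x560x3 uint8, blue, green, red; 420x560 float32, m along the optical axis (not along the pixel's ray), 0 where there is no reading.
- bot.get_calibration(name): a dict with "fx", "fy", "cx", "cy" (pixels), "k1" (the pictures are not rectified: a ray, as slopes to the right and down, at radius r is drawn at 1 + k1 r^2 times it, then the intrinsics apply), "origin" and "attitude" of the camera in the world. Camera axes: x right, y down, z forward; pixel columns grow to the right and rows downward; lengths in m; the calibration is good to about 2 mm. A picture is of the moment at which its call begins. get_calibration takes no time and is no camera call.
- bot.job_done(): hands the job in; it is judged then, once.
The state is a dict: "time": time; "joint_pos": joint angles; "joint_velocities": joint speeds; "effort": joint torques, N m; "tcp_pos": TCP position; "ee_rot": TCP orientation; "ft_force": force on the tool from outside, world axes, zero at the start; "moment": the same for the moment, N m; "gripper_width": finger opening in m; "grasp_force": force on a finger pad.
Only numpy, scipy, OpenCV 4.12 (cv2) and the standard library are available. Lean on these libraries where they do the work, as an engineer would, in place of code of your own. Each camera call takes 0.05 s, during which the arm holds its last target. There are 200 camera calls.

## Task

Swing the stand's folded drying peg fully upright, then take the open red bottle from the sloping draining cradle, turn it upside down over the peg and lower it, still held, until its rim rests on the blue collar. Do not let it drop down the peg; let go only when it is down, leave it standing there by itself, and do not disturb the other things on the table.

Things in the scene. Friction and masses are not known exactly. Their poses are not given: they have to be found in the camera images.
- bottle: red hollow open squeeze bottle, 150 mm long, 55 to 100 g, lying mouth low (40 degrees below level) in the cradle. Origin: centre of its closed bottom; z runs from bottom to mouth. Body 56 mm in diameter up to z = 106 mm, neck 38 mm outside, 31 mm inside (z = 122 to 150). The cradle's rods carry it only beyond 38 mm from the bottom: grip across the body 32 mm from the bottom
- bottle_mouth (a point): centre of the bottle's mouth, on its rim, 150 mm from the bottom along the bottle's z
- cradle: fixed draining cradle: two steel wire rods 36 mm apart sloping 40 degrees down toward its -x, with a cross bar at the low end that the bottle's rim rests on, over a grey drip tray 200 mm (x) by 96 mm (y). Origin: centre of the tray's underside, on the table
- stand: fixed drying stand: dark round foot 116 mm across, 10 mm thick, two steel ears (tops at 44 mm) holding the hinge of a fold-up peg. Origin: centre of the underside, on the table. The hinge axis is level, along the stand's y, straight above the origin at 30 mm height; the folded peg points to the stand's -x
- peg (a joint): angle of the fold-up peg: 0 lying level toward the stand's -x, 1.571 upright against its stop, half folded (0.35 to 0.75) at the start. It moves stiffly and stays where it is left (about 2 N at its tip moves it)
- peg_tip (a point): round tip of the steel peg, 130 mm from the hinge axis along the peg; the peg is 16 mm in diameter; 160 mm above the table when upright
- peg_seat (a point): centre of the upper face of the peg's blue collar, 38 mm from the hinge axis along the peg; the collar is 50 mm in diameter and 6 mm thick; 68 mm above the table when the peg is upright. The bottle's rim rests on it
- capped_red: bystander: a full red squeeze bottle with its pointed cap on, standing, 63 mm across, 223 mm tall; origin: centre of its underside
- capped_yellow: bystander: a full yellow squeeze bottle with its pointed cap on, standing, 63 mm across, 223 mm tall; origin: centre of its underside
- dredge: bystander: a grey flour dredge (big shaker), 59 mm across, 97 mm tall; origin: centre of its underside
- ramekin: bystander: a small grey ramekin, 67 mm across, 36 mm tall; origin: centre of its underside
- scraper: bystander: a steel dough scraper with white handle lying flat, 109x152x23 mm; origin: centre of its underside
- tape: bystander: a roll of cream masking tape lying flat, 104 mm across, 25 mm tall; origin: centre of its underside

How it is judged:
On the way, in this order (a step that is already met when the one before it is completed fails the run):
1. the peg is swung upright (value of joint peg above 1.5 rad), for 0.2 s.
2. the bottle, upside down and held by the fingers, is lowered round the peg to within 12 mm of the collar (value of joint peg above 1.5 rad and horizontal distance between bottle_mouth and peg_seat below 0.01 m and angle between bottle's own z axis and vertical above 2.9 rad and height (world z) of bottle_mouth below 0.08 m and contact force between the fingers and bottle above 0.5 N), for 0.1 s.
At the end, for the whole second after the job is handed in: The peg is upright (joint above 1.5 rad); the bottle is upside down on it (axis within 0.1 rad of vertical), mouth centre within 10 mm of the collar's centre sideways and at 63 to 73 mm height (resting on the collar at 68 mm), at rest and released (value of joint peg above 1.5 rad and angle between bottle's own z axis and vertical above 3.04 rad and horizontal distance between bottle_mouth and peg_seat below 0.01 m and height (world z) of bottle_mouth between 0.063 and 0.073 m and linear speed of bottle below 0.02 m/s and angular speed of bottle below 0.2 rad/s); the robot touches nothing.
It fails at once if a bystander (capped bottles, dredge, ramekin, scraper, tape) is moved more than 30 mm (distance of any of capped_red, capped_yellow, dredge, ramekin, scraper, tape from where it was at the start of the episode above 0.03 m).
It also fails if it takes over 58 s, if anything falls off the work surface, if the arm or the gripper's body presses on something with over 40 N, if the wrist force passes 120 N, or if a joint passes its speed limit or range.

## Working session

There is one attempt and no reset: what is moved stays moved. The work goes in short steps, Python scripts to look and compute and a shell command to move; the robot and the scene stay as the last step left them, time stands still between calls to the robot, and variables do not carry over. Pictures are saved under pics/ and viewed, at most 10 in all, crops included, and the job is handed in when it is done.

```bash
mkdir -p pics
cat > h.py <<'E'
import numpy as np, cv2
from scipy.spatial.transform import Rotation as R
from station import bot
def cam(n):
    c=bot.get_calibration(n); im,d=bot.get_image(n); return c,im,d
def cloud(c,d):
    v,u=np.mgrid[:d.shape[0],:d.shape[1]].astype(np.float64)
    K=np.array([[c['fx'],0,c['cx']],[0,c['fy'],c['cy']],[0,0,1.]])
    xy=np.stack([(u-c['cx'])/c['fx'],(v-c['cy'])/c['fy']],-1)
    s=xy.copy()
    for _ in range(10): s=xy/(1+c['k1']*(s**2).sum(-1,keepdims=True))
    p=np.concatenate([s,np.ones(s.shape[:2]+(1,))],-1)*d[...,None]
    A=np.array(c['attitude'],float)
    A=R.from_rotvec(A).as_matrix() if A.shape==(3,) else A
    w=p@A.T+np.array(c['origin']); w[d<=0]=np.nan
    return w
E
python3 - <<'E'
from h import *
for n in("scene","top"):
    c,im,d=cam(n); cv2.imwrite(f'pics/{n}0.png',im); print(c); np.savez(f'{n}0.npz',im=im,d=d,w=cloud(c,d))
s=bot.read_state(); print({k:np.round(v,3) for k,v in s.items()})
E
```

```text
{'fx': 487.09875667756006, 'fy': 487.09875667756006, 'cx': 271.7212539022457, 'cy': 210.15123775502732, 'k1': -0.1438746352832487, 'origin': array([-0.13738193,  0.61639449,  0.84510314]), 'attitude': array([-1.12597   ,  2.26602012, -1.10755595])}
{'fx': 530.7848972236121, 'fy': 530.7848972236121, 'cx': 284.8120519923572, 'cy': 216.33263986549787, 'k1': -0.10891122308976466, 'origin': array([0.33581964, 0.04101855, 1.38181344]), 'attitude': array([-2.13691619,  2.11401767, -0.18307628])}
{'time': np.float64(0.1), 'joint_pos': array([-1.383,  0.381,  1.298, -0.   ,  1.464, -0.215]), 'joint_velocities': array([-0.001, -0.002, -0.002,  0.002,  0.001, -0.001]), 'effort': array([ 3.0000e-03, -4.3865e+01, -2.2491e+01,  7.1000e-02,  3.4000e-02,
       -0.0000e+00]), 'tcp_pos': array([ 0.216, -0.506,  0.217]), 'ee_rot': array([-3.077, -0.628, -0.   ]), 'ft_force': array([-1.121,  0.516,  0.245]), 'moment': array([-0.01 , -0.018, -0.064]), 'grasp_force': np.float64(0.0), 'gripper_width': np.float64(0.088)}
```

View pics/scene0.png

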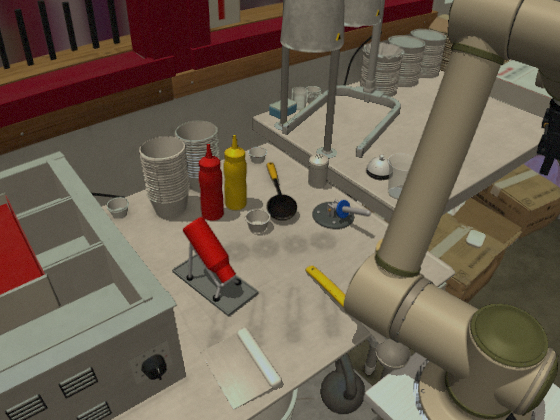

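View pics/top0.png

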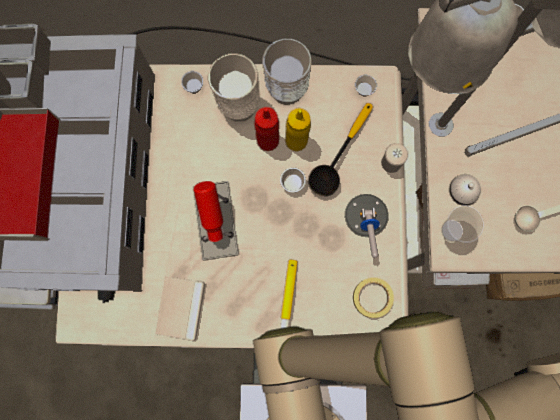

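The scene shows the stand at top-view pixel (366,215), with the blue collar at (370,225) and peg tip at about (375,257) toward the robot. The bottle runs from its bottom at (205,188) to its mouth at (216,237) in the cradle.

Run:
```python
from h import *
for n in("top","scene"):
    z=np.load(n+'0.npz'); im,w=z['im'].astype(int),z['w']; b,g,r=[im[...,i] for i in range(3)]
    U=np.arange(560)[None]+0*b; V=np.arange(420)[:,None]+0*b
    box=(lambda a,c,e,f:(U>a)&(U<c)&(V>e)&(V<f))
    if n=="top": bb=box(185,240,170,250); sb=box(335,400,185,270)
    else: bb=box(175,245,210,290); sb=box(305,375,190,235)
    ok=~np.isnan(w[...,0])
    m=ok&bb&(r>110)&(g<60)&(b<60); p=w[m]
    print(n,'red',m.sum(),p.min(0),p.max(0))
    # fit cylinder body: points beyond bottom -> axis fit with fixed pitch 40deg
    from scipy.optimize import least_squares
    def res(q,p):
        c=np.array([q[0],q[1],q[2]]);a=np.array([np.cos(q[3])*np.cos(q[4]),np.sin(q[3])*np.cos(q[4]),-np.sin(q[4])])
        d=p-c;t=d@a;rad=np.linalg.norm(d-np.outer(t,a),axis=1)
        prof=np.interp(t,[0,106,122,150],[28,28,19,19]) if 0 else np.interp(t,[0,.106,.122,.150],[.028,.028,.019,.019])
        e=rad-prof
        e=np.where((t<0.002)&(rad<.03),np.abs(t)*1, e); e=np.where(t>.15,e+(t-.15),e); return e
    q=least_squares(res,[*(p[np.argmax(p[:,2])]-[0,0,.025]),np.pi,np.radians(40)],args=(p,),loss='soft_l1',f_scale=.002)
    q0=q.x;a=np.array([np.cos(q0[3])*np.cos(q0[4]),np.sin(q0[3])*np.cos(q0[4]),-np.sin(q0[4])])
    print(' bottom',q0[:3],'yaw,pitch',np.degrees(q0[3:]),'mouth',q0[:3]+.15*a,'grip',q0[:3]+.032*a,'rms',np.sqrt(np.mean(q.fun**2)))
    m=ok&sb&(b>110)&(b>r+50); print(' blue',m.sum(),np.median(w[m],0),w[m].min(0),w[m].max(0))
    m=ok&sb&(w[...,2]>.006)&(w[...,2]<.014); f=w[m]
    (cx,cy),rr=cv2.minEnclosingCircle((f[:,:2]*1000).astype(np.float32)); print(' foot',cx,cy,rr,f.mean(0),f.min(0),f.max(0))
    m=ok&sb&(w[...,2]>.03); f=w[m]; i=np.argsort(f[:,0]); print(' peg tip pts',f[i[:60:6]].round(3).tolist(), 'zmax',f[:,2].max())
```

```text
top red 1029 [0.50709754 0.20892795 0.04718218] [0.64535704 0.26783767 0.17340119]
 bottom [0.63151802 0.24424227 0.14986044] yaw,pitch [188.70868494  40.14178383] mouth [0.51817231 0.22688036 0.05315824] grip [0.6073376  0.24053839 0.12923064] rms 0.0019019687805243192
 blue 35 [ 0.56526561 -0.16409297  0.06418788] [ 0.55723963 -0.18642497  0.05149846] [ 0.56864179 -0.14344102  0.06786688]
 foot 556.6548461914062 -165.1293182373047 126.15277099609375 [ 0.59152401 -0.16110486  0.0096369 ] [ 0.4488933  -0.24709475  0.00600847] [ 0.66794189 -0.08375529  0.01396847]
 peg tip pts [[0.47, -0.17, 0.085], [0.473, -0.17, 0.082], [0.475, -0.165, 0.082], [0.477, -0.17, 0.085], [0.48, -0.168, 0.083], [0.482, -0.167, 0.087], [0.483, -0.171, 0.082], [0.485, -0.171, 0.078], [0.488, -0.166, 0.079], [0.491, -0.164, 0.076]] zmax 0.08738712950481986
scene red 1265 [0.50454846 0.13190256 0.00051404] [0.79704928 0.2688686  0.16951521]
 bottom [0.63064875 0.24420969 0.1493242 ] yaw,pitch [189.93323083  39.5991088 ] mouth [0.51680286 0.22427235 0.0537124 ] grip [0.60636163 0.23995639 0.12892702] rms 0.010330784215375994
 blue 20 [ 0.56106938 -0.15457611  0.06238951] [ 5.54290644e-01 -2.33928691e-01  6.93497677e-05] [ 0.62619    -0.14303584  0.06752859]
 foot 602.3787841796875 -171.08038330078125 78.80078125 [ 0.58084145 -0.14762702  0.0093861 ] [ 0.52774632 -0.24369051  0.00600152] [ 0.68094005 -0.10472882  0.01387288]
 peg tip pts [[0.467, -0.169, 0.079], [0.469, -0.17, 0.083], [0.47, -0.164, 0.082], [0.472, -0.166, 0.083], [0.476, -0.164, 0.078], [0.478, -0.176, 0.084], [0.479, -0.173, 0.084], [0.484, -0.171, 0.083], [0.486, -0.164, 0.072], [0.49, -0.165, 0.065]] zmax 0.08520238310071016
```

Run:
```python
from h import *
z=np.load('top0.npz'); im,w=z['im'].astype(int),z['w']; U=np.arange(560)[None]+0*im[...,0]; V=np.arange(420)[:,None]+0*U
ok=~np.isnan(w[...,0])
m=ok&(U>338)&(U<394)&(V>188)&(V<243)&(im.max(-1)<110)&(w[...,2]<.016)&(w[...,2]>.004)
m=cv2.morphologyEx(m.astype(np.uint8),cv2.MORPH_OPEN,np.ones((3,3)))>0
f=w[m];(cx,cy),rr=cv2.minEnclosingCircle((f[:,:2]*1000).astype(np.float32));print('foot',m.sum(),cx,cy,rr,np.percentile(f[:,:2],[1,99],axis=0))
for n in('top','scene'):
    w=np.load(n+'0.npz')['w'];p=w.reshape(-1,3);p=p[~np.isnan(p[:,0])]
    s=p[(p[:,2]>.02)&(np.abs(p[:,1]+.165)<.025)&(p[:,0]<.552)&(p[:,0]>.45)]
    A=np.c_[s[:,0],np.ones(len(s))];print('peg line y,z vs x',np.linalg.lstsq(A,s[:,1:],rcond=None)[0].round(3).tolist(),s.min(0),len(s))
    q=p[(p[:,2]>.1)&(p[:,0]>.4)&(p[:,0]<.85)&(p[:,1]>-.45)&(p[:,1]<.45)]
    H={}
    for x,y,zz in q: k=(int(np.floor(x*20))*5,int(np.floor(y*20))*5); H[k]=max(H.get(k,0),round(float(zz),2))
    print(n,sorted(H.items()))
```

```text
foot 865 588.9866943359375 -164.42572021484375 57.4293327331543 [[ 0.53754917 -0.21622151]
 [ 0.64234465 -0.11005283]]
peg line y,z vs x [[0.114, -0.51], [-0.226, 0.328]] [ 0.46983207 -0.18542796  0.02559483] 227
top [((40, 40), 0.24), ((45, 40), 0.24), ((50, -45), 0.12), ((50, -40), 0.12), ((50, -35), 0.12), ((50, 20), 0.12), ((50, 25), 0.1), ((50, 40), 0.24), ((55, -45), 0.12), ((55, -40), 0.11), ((55, -35), 0.12), ((55, 20), 0.16), ((55, 25), 0.16), ((55, 40), 0.24), ((60, 20), 0.17), ((60, 25), 0.17), ((60, 40), 0.24), ((65, 40), 0.24), ((70, -30), 0.1), ((70, -25), 0.1), ((70, 40), 0.24), ((75, -40), 0.44), ((75, -35), 0.58), ((75, -30), 0.58), ((75, -25), 0.56), ((75, -5), 0.18), ((75, 0), 0.23), ((75, 5), 0.23), ((75, 10), 0.22), ((75, 40), 0.24), ((80, -40), 0.67), ((80, -35), 0.67), ((80, -30), 0.63), ((80, -25), 0.65), ((80, -20), 0.64), ((80, -5), 0.18), ((80, 0), 0.19), ((80, 5), 0.19), ((80, 10), 0.2), ((80, 15), 0.2), ((80, 20), 0.2), ((80, 40), 0.24)]
peg line y,z vs x [[0.132, -0.564], [-0.232, 0.35]] [ 0.46676063 -0.18038392  0.02122521] 230
scene [((40, 40), 0.24), ((45, 40), 0.24), ((50, -40), 0.11), ((50, -35), 0.11), ((50, 20), 0.12), ((50, 25), 0.11), ((50, 40), 0.24), ((55, -45), 0.12), ((55, -40), 0.11), ((55, -35), 0.12), ((55, 20), 0.16), ((55, 25), 0.16), ((55, 40), 0.24), ((60, 20), 0.17), ((60, 25), 0.17), ((60, 40), 0.24), ((65, 40), 0.24), ((70, -25), 0.1), ((70, 40), 0.24), ((75, -40), 0.5), ((75, -35), 0.52), ((75, -30), 0.53), ((75, -25), 0.53), ((75, -5), 0.18), ((75, 0), 0.22), ((75, 5), 0.22), ((75, 10), 0.21), ((75, 40), 0.24), ((80, -40), 0.5), ((80, -25), 0.53), ((80, 0), 0.18), ((80, 10), 0.2), ((80, 15), 0.2), ((80, 20), 0.2), ((80, 40), 0.24)]
```

```bash
python3 -m handwheel '[[[6,-3,1],5,0],[[12,-6.4,2],10,0],[[18,-9.6,3],15,0],[[24,-12.8,4],19,0],[[30,-16,4],19,0],[[36,-19,4],19,0],[[37.9,-20.15,4],19,0],[[37.9,-20.15,4],19,0],[[37.9,-20.15,4],19,0]]'
python3 - <<'E'
from h import *
s=bot.read_state(); print(s['tcp_pos'],s['ee_rot'],s['ft_force'],s['gripper_width'],s['time'])
c,im,d=cam('scene'); cv2.imwrite('pics/s1.png',cv2.resize(im[130:270,260:450],None,fx=4,fy=4))
E
```

```text
time: 1.23
tcp_pos: [0.4849, -0.1723, 0.1771]
ee_rot: [-3.14, -0.112, 0.001]
ft_force: [-0.2, -0.0, 0.0]
gripper_width: 0.0437
grasp_force: 0.0
[ 0.48492982 -0.17227982  0.17709609] [-3.13951434e+00 -1.12140344e-01  1.06997216e-03] [-0.22339385 -0.03347057  0.04482581] 0.04374437350338525 1.225
```

View pics/s1.png

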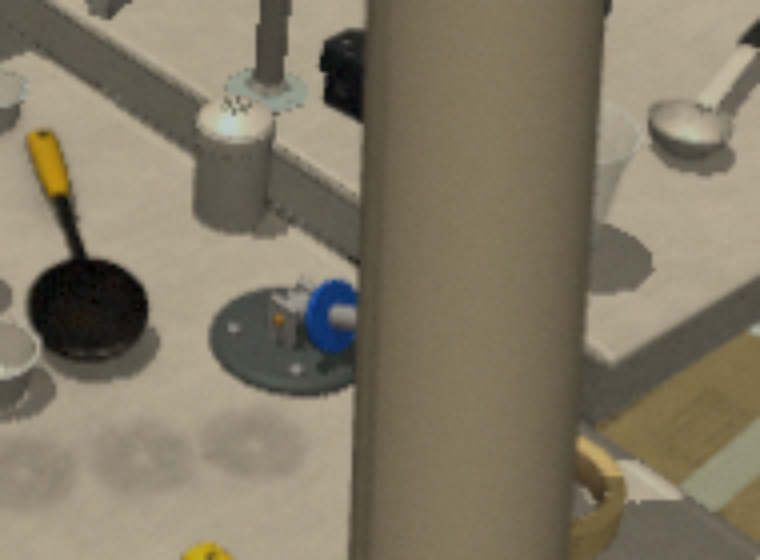

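The arm hides the peg tip (only the collar shows, at crop (335,315)). The peg position is consistent, so I descend and grip.

```bash
python3 -m handwheel '[[[0.1,0,5],0,0],[[0.1,0,9],0,0],[[0.1,0,12.2],0,0],[[0.1,0,12.2],0,0],[[0.1,0,12.2],0,-1],[[0.1,0,12.2],0,-1],[[0.1,0,12.2],0,-1],[[0.1,0,12.2],0,-1],[[0.1,0,12.2],0,-1]]'
```

```text
time: 2.4
tcp_pos: [0.4862, -0.1711, 0.0557]
ee_rot: [-3.138, -0.112, -0.0]
ft_force: [-0.0, 6.4, 2.9]
gripper_width: 0.0129
grasp_force: 29.8
```

```bash
python3 -m handwheel '[[[0.6,0.05,-1.2],0,-1],[[1.4,0.05,-2.4],0,-1],[[2.35,0.05,-3.5],0,-1],[[2.35,0.05,-3.5],0,-1]]'
```

```text
time: 2.9
tcp_pos: [0.5107, -0.1699, 0.0911]
ee_rot: [-3.139, -0.113, -0.003]
ft_force: [2.1, 0.4, 1.5]
gripper_width: 0.0033
grasp_force: 1.2
```

```bash
python3 -m handwheel '[[[0,0,-5],0,0],[[0,0,-9],0,0],[[-2,20,-11],0,0],[[-2,20,-11],0,0],[[-2,20,-11],0,0],[[-2,20,-11],0,0]]'
python3 - <<'E'
from h import *
ims=[]
for n,bx in(('top',(170,290,320,420)),('scene',(170,250,290,400))):
    c,im,d=cam(n); w=cloud(c,d); a,b,e,f=bx; ims.append(cv2.resize(im[a:b,e:f],(400,int((b-a)*400/(f-e)))))
    p=w.reshape(-1,3); s=p[(p[:,2]>.02)&(p[:,2]<.13)&(np.abs(p[:,1]+.165)<.035)&(p[:,0]<.552)&(p[:,0]>.44)]
    print(n,len(s)); 
    if len(s): print(s.min(0),s.max(0)); i=np.argsort(s[:,0]); print(s[i][::max(1,len(s)//15)].round(3).tolist())
h=max(i.shape[0] for i in ims); cv2.imwrite('pics/b2.png',np.hstack([cv2.copyMakeBorder(i,0,h-i.shape[0],0,0,cv2.BORDER_CONSTANT) for i in ims]))
E
```

```text
time: 3.65
tcp_pos: [0.5032, -0.3751, 0.2002]
ee_rot: [3.139, 0.106, 0.0]
ft_force: [-0.4, 0.6, -0.6]
gripper_width: 0.0438
grasp_force: 0.0
top 173
[ 0.4888158  -0.18341051  0.03312927] [ 0.55186072 -0.14695876  0.12138377]
[[0.489, -0.173, 0.113], [0.493, -0.175, 0.114], [0.496, -0.175, 0.113], [0.501, -0.166, 0.113], [0.506, -0.169, 0.11], [0.509, -0.17, 0.105], [0.515, -0.17, 0.101], [0.52, -0.168, 0.101], [0.524, -0.175, 0.09], [0.529, -0.163, 0.09], [0.534, -0.172, 0.091], [0.538, -0.159, 0.08], [0.543, -0.164, 0.079], [0.547, -0.163, 0.039], [0.549, -0.161, 0.071], [0.551, -0.157, 0.042]]
scene 148
[ 0.50338683 -0.18467293  0.03407473] [ 0.55198472 -0.1442096   0.10569426]
[[0.503, -0.163, 0.093], [0.51, -0.162, 0.096], [0.514, -0.166, 0.096], [0.517, -0.169, 0.079], [0.522, -0.162, 0.079], [0.526, -0.162, 0.083], [0.531, -0.16, 0.081], [0.536, -0.163, 0.067], [0.54, -0.159, 0.073], [0.543, -0.16, 0.037], [0.545, -0.165, 0.044], [0.546, -0.17, 0.041], [0.547, -0.182, 0.041], [0.548, -0.157, 0.042], [0.549, -0.159, 0.064], [0.55, -0.185, 0.045], [0.551, -0.159, 0.046]]
```

View pics/b2.png

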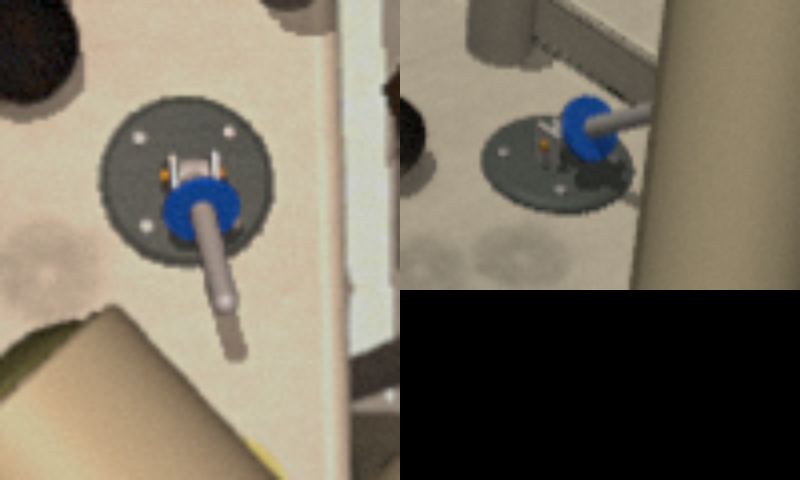

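```bash
python3 -m handwheel '[[[-3.1,-6,0],0,-1],[[-3.1,-12,0],0,-1],[[-3.1,-18,0],0,-1],[[-3.1,-20.5,0],0,-1],[[-3.1,-20.5,5],0,-1],[[-3.1,-20.5,10],0,-1],[[-3.1,-20.5,11.6],0,-1],[[-3.1,-20.5,11.6],0,-1],[[-2.1,-20.5,11.6],0,-1],[[-2.1,-20.5,11.6],0,-1]]'
```

```text
time: 5.0
tcp_pos: [0.4697, -0.1687, 0.0854]
ee_rot: [3.138, 0.113, 0.003]
ft_force: [-0.2, 0.3, -0.8]
gripper_width: 0.0006
grasp_force: 0.0
```

```bash
python3 -m handwheel '[[[0.6,0.2,0],0,-1],[[1.2,0.2,-0.9],0,-1],[[1.8,0.2,-1.5],0,-1],[[2.5,0.2,-2.1],0,-1],[[3.2,0.2,-2.7],0,-1],[[4,0.2,-3.2],0,-1],[[4.8,0.1,-3.6],0,-1],[[4.8,0.1,-3.6],0,-1]]'
python3 - <<'E'
from h import *
for n in('top','scene'):
    c,im,d=cam(n); cv2.imwrite(f'pics/c_{n}.png',im[140:290,260:440])
    w=cloud(c,d); p=w[((im[...,0].astype(int)-im[...,2])>50)]; p=p[(np.abs(p[:,0]-.57)<.06)&(np.abs(p[:,1]+.165)<.05)]; print(n,len(p),np.median(p,0) if len(p) else '')
E
```

```text
time: 6.0
tcp_pos: [0.517, -0.1662, 0.1205]
ee_rot: [3.139, 0.113, 0.001]
ft_force: [0.1, -0.1, -0.4]
gripper_width: 0.0003
grasp_force: 0.0
top 0 
scene 98 [ 0.56301272 -0.15436686  0.06026407]
```

Run:
```python
import cv2
im=cv2.imread('pics/c_scene.png'); cv2.imwrite('pics/c2.png',cv2.resize(im,None,fx=4,fy=4))
```

```text
(no output)
```

View pics/c2.png

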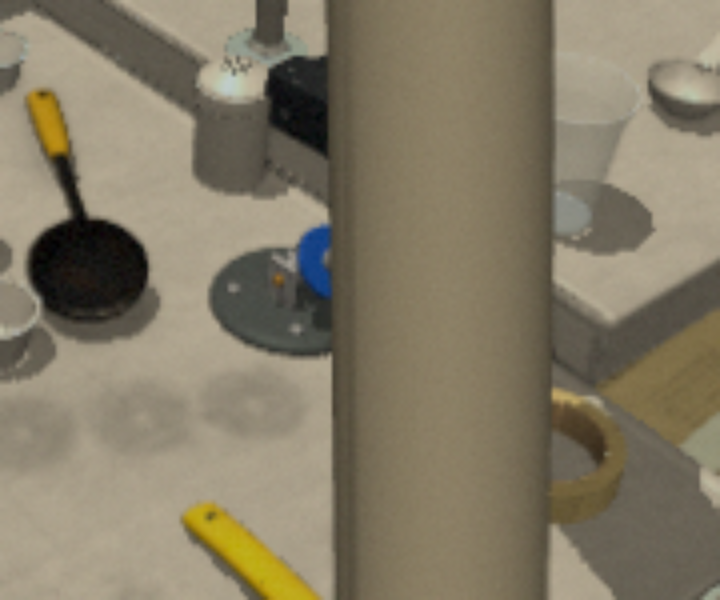

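The collar is still tilted as before, so the fingers rode over the tip. I back off and push with the fingers lower.

```bash
python3 -m handwheel '[[[-3,0,-1],0,-1],[[-6.4,0.2,0],0,-1],[[-6.4,0.2,5.5],0,-1],[[-6.4,0.2,5.5],0,-1],[[-4,0.2,5.5],0,-1],[[-3.5,0.2,5.5],0,-1],[[-3,0.2,5.3],0,-1],[[-3,0.2,5.3],0,-1]]'
```

```text
time: 7.1
tcp_pos: [0.4829, -0.1707, 0.0698]
ee_rot: [3.139, 0.114, -0.013]
ft_force: [-28.0, -4.6, 21.3]
gripper_width: 0.0003
grasp_force: 14.2
```

```bash
python3 -m handwheel '[[[0,0,-0.6],0,-1],[[0.4,0,-1.1],0,-1],[[0.9,0,-1.6],0,-1],[[1.5,0,-2.1],0,-1],[[2.1,0,-2.6],0,-1],[[2.7,0,-3.0],0,-1],[[2.7,0,-3.0],0,-1]]'
```

```text
time: 7.98
tcp_pos: [0.5145, -0.1685, 0.0979]
ee_rot: [3.139, 0.112, 0.003]
ft_force: [0.3, 0.3, -0.0]
gripper_width: 0.0007
grasp_force: 0.0
```

```bash
python3 -m handwheel '[[[-3,0,-3],0,-1],[[-4,0,-9],0,-1],[[-2,12,-10],0,-1],[[-2,20,-10],0,-1],[[-2,20,-10],0,-1],[[-2,20,-10],0,-1]]'
cat > look.py <<'E'
from h import *
for n in('top','scene'):
    c,im,d=cam(n); w=cloud(c,d)
    p=w.reshape(-1,3); s=p[(p[:,2]>.075)&(p[:,2]<.2)&(np.abs(p[:,1]+.165)<.035)&(p[:,0]<.62)&(p[:,0]>.44)]
    print(n,len(s)); 
    if len(s): i=np.argsort(s[:,2]); print(s[i][::max(1,len(s)//15)].round(3).tolist(),s[i[-1]])
E
python3 look.py
```

```text
time: 8.72
tcp_pos: [0.5079, -0.3726, 0.1963]
ee_rot: [-3.14, -0.107, -0.001]
ft_force: [-0.6, 0.1, 0.5]
gripper_width: 0.0005
grasp_force: 0.0
top 110
[[0.582, -0.173, 0.075], [0.591, -0.158, 0.078], [0.567, -0.159, 0.083], [0.566, -0.166, 0.088], [0.56, -0.159, 0.097], [0.562, -0.164, 0.1], [0.555, -0.167, 0.112], [0.549, -0.174, 0.115], [0.548, -0.165, 0.121], [0.545, -0.171, 0.13], [0.541, -0.163, 0.135], [0.529, -0.167, 0.139], [0.53, -0.162, 0.142], [0.528, -0.164, 0.144], [0.528, -0.171, 0.145], [0.527, -0.173, 0.147]] [ 0.52716386 -0.16767415  0.14834661]
scene 140
[[0.568, -0.16, 0.075], [0.556, -0.159, 0.08], [0.554, -0.156, 0.086], [0.558, -0.159, 0.092], [0.548, -0.16, 0.097], [0.543, -0.161, 0.103], [0.549, -0.16, 0.106], [0.545, -0.162, 0.111], [0.538, -0.162, 0.115], [0.532, -0.166, 0.12], [0.538, -0.161, 0.125], [0.54, -0.161, 0.13], [0.525, -0.161, 0.135], [0.524, -0.166, 0.14], [0.521, -0.165, 0.142], [0.531, -0.169, 0.144]] [ 0.52906127 -0.16226692  0.14793052]
```

```bash
python3 -m handwheel '[[[-0.4,-6,0],0,-1],[[-0.4,-12,0],0,-1],[[-0.4,-18,0],0,-1],[[-0.4,-20.5,0],0,-1],[[-0.4,-20.5,5],0,-1],[[-0.4,-20.5,8.8],0,-1],[[-0.4,-20.5,8.8],0,-1],[[1,-20.5,8.8],0,-1],[[2,-20.4,8.8],0,-1],[[3,-20.4,8.7],0,-1]]'; python3 -m handwheel '[[[0.8,0,-0.1],0,-1],[[1.6,0,-0.2],0,-1],[[2.4,0,-0.2],0,-1],[[3.2,0,-0.2],0,-1],[[4.0,0,-0.2],0,-1],[[4.0,0,-0.2],0,-1]]'
```

```text
time: 10.07
tcp_pos: [0.524, -0.1642, 0.1115]
ee_rot: [3.138, 0.112, 0.001]
ft_force: [-5.1, -1.1, 3.4]
gripper_width: 0.0001
grasp_force: 2.4
time: 10.82
tcp_pos: [0.5638, -0.1607, 0.1121]
ee_rot: [-3.139, -0.112, -0.001]
ft_force: [-0.6, -0.1, 0.5]
gripper_width: 0.0005
grasp_force: 0.0
```

```bash
python3 -m handwheel '[[[0.5,0.1,0],0,-1],[[1,0.1,0],0,-1],[[1.4,0.1,0],0,-1],[[1.4,0.1,0],0,-1]]'
```

```text
time: 11.32
tcp_pos: [0.5721, -0.1611, 0.1121]
ee_rot: [-3.138, -0.111, 0.021]
ft_force: [-29.4, -2.8, 11.9]
gripper_width: 0.0004
grasp_force: 14.1
```

```bash
python3 -m handwheel '[[[-3,0,0],0,-1],[[-4,0,-5],0,-1],[[-4,0,-11],0,-1],[[-4,-6,-12],-5,1],[[-4,-12,-12],-5,1],[[-3,-18,-12],-5,1],[[-2,-24,-12],-5,1],[[-1,-30,-12],-5,1],[[0,-36,-12],-5,1],[[0,-40,-12],-5,1]]'; python3 look.py
```

```text
time: 12.58
tcp_pos: [0.5488, 0.241, 0.2322]
ee_rot: [-3.131, -0.251, -0.001]
ft_force: [-0.0, -1.0, -0.2]
gripper_width: 0.0682
grasp_force: 0.0
top 87
[[0.581, -0.166, 0.076], [0.588, -0.157, 0.083], [0.582, -0.166, 0.088], [0.585, -0.157, 0.098], [0.583, -0.159, 0.106], [0.581, -0.162, 0.115], [0.59, -0.156, 0.121], [0.581, -0.162, 0.128], [0.582, -0.164, 0.135], [0.581, -0.165, 0.141], [0.586, -0.156, 0.152], [0.593, -0.158, 0.154], [0.583, -0.165, 0.155], [0.595, -0.165, 0.156], [0.595, -0.163, 0.157], [0.588, -0.165, 0.159], [0.592, -0.167, 0.16], [0.589, -0.162, 0.163]] [ 0.58343223 -0.16332147  0.16698605]
scene 0
```

Run:
```python
from h import *
from scipy.optimize import least_squares
s=bot.read_state(); print(s['tcp_pos'],s['ee_rot'],s['time'])
for n in('top','scene'):
    c,im,d=cam(n); w=cloud(c,d); i=im.astype(int); m=(i[...,0]>90)&(i[...,0]>i[...,2]+50)
    p=w[m]; p=p[(np.abs(p[:,0]-.589)<.05)&(np.abs(p[:,1]+.164)<.05)&(p[:,2]>.062)&(p[:,2]<.076)]
    if len(p)<8: print(n,'few',len(p)); continue
    (x,y),r=cv2.minEnclosingCircle((p[:,:2]*1000).astype(np.float32)); print(n,'collar top',len(p),x,y,r,np.median(p[:,2]))
    q=w[(w[...,2]>.085)&(w[...,2]<.17)&(np.abs(w[...,0]-.589)<.04)&(np.abs(w[...,1]+.164)<.04)]
    f=least_squares(lambda v:np.hypot(q[:,0]-v[0]-v[2]*(q[:,2]-.12),q[:,1]-v[1]-v[3]*(q[:,2]-.12))-.008,[.589,-.164,0,0],loss='soft_l1',f_scale=.003).x; print('peg axis at .12, slopes',f.round(4),len(q),q[:,2].max())
    cv2.imwrite(f'pics/d_{n}.png',im)
```

```text
[0.54821403 0.24181422 0.23204416] [-3.12995187e+00 -2.55889179e-01 -3.17901263e-04] 12.675
top collar top 220 589.2145385742188 -163.40536499023438 24.84196662902832 0.06791370891697046
peg axis at .12, slopes [ 0.5896 -0.1643  0.0146 -0.026 ] 81 0.16286858380499636
scene few 0
```

```bash
python3 -m handwheel '[[[5.8,1.1,0],0,1],[[5.8,1.1,0],0,1],[[5.8,1.1,4],0,1],[[5.8,1.1,8],0,1],[[5.8,1.1,10.5],0,1],[[5.8,1.1,12.1],0,1],[[5.8,1.1,12.1],0,1],[[5.8,1.1,12.1],0,1]]'
```

```text
time: 13.78
tcp_pos: [0.6083, 0.2362, 0.1127]
ee_rot: [-3.132, -0.248, -0.004]
ft_force: [-0.0, -0.7, -0.8]
gripper_width: 0.0882
grasp_force: 0.0
```

```bash
python3 -m handwheel '[[[0,-0.3,0.1],0,1],[[0,-0.3,0.1],0,-1],[[0,-0.3,0.1],0,-1],[[0,-0.3,0.1],0,-1],[[0,-0.3,0.1],0,-1],[[0,-0.3,0.1],0,-1]]'
```

```text
time: 14.52
tcp_pos: [0.6073, 0.2398, 0.1106]
ee_rot: [-3.131, -0.249, -0.001]
ft_force: [-0.8, 3.1, 2.2]
gripper_width: 0.0549
grasp_force: 30.0
```

```bash
python3 -m handwheel '[[[0,0,-2],0,-1],[[0,0,-4],0,-1],[[0,0,-6],0,-1],[[0,0,-9],0,-1],[[0,0,-12],0,-1],[[0,0,-15],0,-1],[[0,0,-15],0,-1]]'
python3 - <<'E'
from h import *
for n in('top','scene'):
    c,im,d=cam(n); cv2.imwrite(f'pics/e_{n}.png',im); w=cloud(c,d); i=im.astype(int)
    m=(i[...,2]>90)&(i[...,1]<60)&(i[...,0]<60)&(np.abs(w[...,0]-.6)<.14)&(np.abs(w[...,1]-.24)<.1)&(w[...,2]>.05); p=w[m]; print(n,len(p),p.min(0),p.max(0),np.median(p,0))
im=cv2.imread('pics/e_scene.png'); cv2.imwrite('pics/e1.png',cv2.resize(im[140:310,130:330],None,fx=3,fy=3))
E
```

```text
time: 15.4
tcp_pos: [0.608, 0.2391, 0.2621]
ee_rot: [3.132, 0.248, 0.007]
ft_force: [0.3, 0.1, -1.5]
gripper_width: 0.0546
grasp_force: 30.0
top 127 [0.58076357 0.225169   0.28085809] [0.59696597 0.26172784 0.36393278] [0.58918056 0.2410379  0.29829295]
scene 1592 [0.50544377 0.20723208 0.20332326] [0.61456461 0.26450592 0.31953394] [0.56008115 0.24061096 0.26638932]
```

View pics/e1.png

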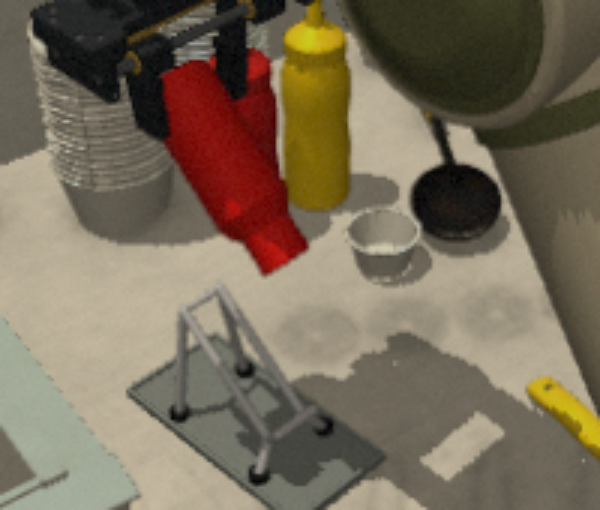

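The bottle is still at its cradle angle of 40° (mouth at crop (285,255)), so friction in the pads keeps it from swinging down. I'll turn the tool half round so the mouth points away from the robot, then pivot the bottle by pressing its mouth against the upright peg, which pushes the peg toward its stop.

```bash
python3 -m handwheel '[[[-4,3.5,-1.8],-10,-1],[[-8,7,-1.8],-20,-1],[[-12,11,-1.8],-30,-1],[[-16,15,-1.8],-40,-1],[[-20,18.5,-1.8],-50,-1],[[-22.3,20.6,-1.8],-60,-1],[[-22.3,20.6,-1.8],-70,-1],[[-22.3,20.6,-1.8],-80,-1],[[-22.3,20.6,-1.8],-90,-1],[[-22.3,20.6,-1.8],-100,-1]]'; python3 -m handwheel '[[[0,0,0],-10,-1],[[0,0,0],-20,-1],[[0,0,0],-30,-1],[[0,0,0],-40,-1],[[0,0,0],-50,-1],[[0,0,0],-60,-1],[[0,0,0],-70,-1],[[0,0,0],-75,-1],[[0,0,0],-75,-1]]'
```

```text
time: 16.75
tcp_pos: [0.4189, 0.0007, 0.2768]
ee_rot: [-1.814, -2.562, 0.002]
ft_force: [-0.9, -0.2, -0.7]
gripper_width: 0.0546
grasp_force: 30.0
time: 17.88
tcp_pos: [0.4191, 0.0007, 0.2771]
ee_rot: [0.11, -3.137, -0.001]
ft_force: [-1.1, 0.7, -1.0]
gripper_width: 0.0547
grasp_force: 30.0
```

```bash
python3 -m handwheel '[[[0,-6,0],0,-1],[[-1,-12,0],0,-1],[[-2.4,-17.6,0],0,-1],[[-2.4,-17.6,5],0,-1],[[-2.4,-17.6,9.1],0,-1],[[-2.4,-17.6,9.1],0,-1],[[-2.4,-17.6,9.1],0,-1]]'
python3 - <<'E'
from h import *
for n in('top','scene'):
    c,im,d=cam(n); cv2.imwrite(f'pics/f_{n}.png',im); w=cloud(c,d); i=im.astype(int)
    m=(i[...,2]>90)&(i[...,1]<60)&(i[...,0]<60)&(np.abs(w[...,0]-.51)<.12)&(np.abs(w[...,1]+.165)<.1)&(w[...,2]>.05); p=w[m]; print(n,len(p),(p.min(0),p.max(0),np.median(p,0)) if len(p) else '')
    q=p[p[:,2]<.165] 
    if len(q): print('low part mid',np.median(q,0),(q.min(0)+q.max(0))/2)
E
```

```text
time: 18.75
tcp_pos: [0.4566, -0.1735, 0.1886]
ee_rot: [-0.111, 3.138, -0.002]
ft_force: [0.7, -0.4, -0.1]
gripper_width: 0.0543
grasp_force: 30.0
top 194 (array([ 0.41958585, -0.19607891,  0.13880652]), array([ 0.55888876, -0.10508969,  0.45515661]), array([ 0.46178773, -0.15954834,  0.21686009]))
low part mid [ 0.54682159 -0.15684325  0.14924973] [ 0.53836273 -0.15871231  0.15043041]
scene 82 (array([ 0.51289565, -0.16604363,  0.13195755]), array([ 0.55510862, -0.14509718,  0.18061988]), array([ 0.53750469, -0.15302332,  0.14978711]))
low part mid [ 0.54051835 -0.15368945  0.14663308] [ 0.53947547 -0.15730064  0.14779525]
```

```bash
python3 -m handwheel '[[[-1,0,0.4],0,-1],[[-2,0,0.4],0,-1],[[-2.6,0,0.4],0,-1],[[-3.2,0,0.4],0,-1],[[-3.8,0,0.4],0,-1],[[-4.4,0,0.4],0,-1],[[-4.4,0,0.4],0,-1]]'
```

```text
time: 19.73
tcp_pos: [0.5005, -0.17, 0.1831]
ee_rot: [-0.112, 3.139, 0.0]
ft_force: [-0.5, -0.6, -0.6]
gripper_width: 0.0541
grasp_force: 30.0
```

Run:
```python
from h import *
ims=[]
for n,bx in(('top',(160,290,300,430)),('scene',(110,250,290,430))):
    c,im,d=cam(n); a,b,e,f=bx; ims.append(cv2.resize(im[a:b,e:f],(400,400)))
cv2.imwrite('pics/g.png',np.hstack(ims))
```

```text
(no output)
```

View pics/g.png

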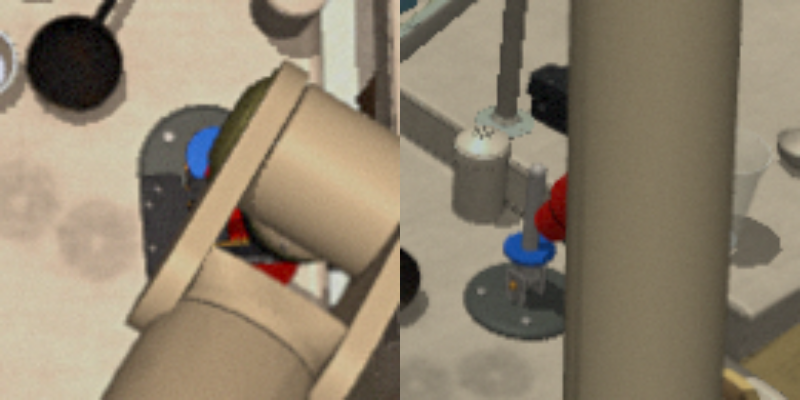

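The peg (crop right (537,205)) is still upright, with the bottle's mouth against it at (550,220). The bottle is pivoting, so I continue the push.

```bash
python3 -m handwheel '[[[-0.7,0,0],0,-1],[[-1.4,0,0],0,-1],[[-2.1,0,0],0,-1],[[-2.8,0,0],0,-1],[[-3.4,0,0],0,-1],[[-4,0,0],0,-1],[[-4.6,0,0],0,-1],[[-5,0,0],0,-1],[[-5.3,0,0],0,-1],[[-5.3,0,0],0,-1]]'
cat > fit.py <<'E'
from h import *
from scipy.optimize import least_squares
s=bot.read_state(); t=np.array(s['tcp_pos']); g=t+[0,0,.019]; P=[]
for n in('top','scene'):
    c,im,d=cam(n); w=cloud(c,d); i=im.astype(int)
    m=(i[...,2]>80)&(i[...,1]<60)&(i[...,0]<60)&(np.abs(w[...,0]-t[0])<.14)&(np.abs(w[...,1]-t[1])<.06)&(w[...,2]>.05)&(w[...,2]<g[2]+.05)
    m=cv2.erode(m.astype(np.uint8),np.ones((3,3)))>0
    p=w[m]; print(n,len(p)); P.append(p)
    np.save(f'pts_{n}.npy',p)
p=np.vstack(P)
# unknown: tilt toward x,y of the axis through grip point
def res(v):
    a=np.array([v[0],v[1],-1]); a/=np.linalg.norm(a); dd=p-(g+[v[2],v[3],0]); u=dd@a; r=np.linalg.norm(dd-np.outer(u,a),axis=1)
    return r-np.interp(u+.032,[0,.106,.122,.15],[.028,.028,.019,.019])
f=least_squares(res,[0,0,0,0],loss='soft_l1',f_scale=.002); v=f.x
a=np.array([v[0],v[1],-1]); a/=np.linalg.norm(a)
print('slopes',v[:2].round(3),'off',v[2:].round(4),'mouth',g+[v[2],v[3],0]+.118*a,'tilt',np.arccos(-a[2]),'rms',np.sqrt(np.mean(f.fun**2)), 'zrange',p[:,2].min(),p[:,2].max())
print(s['tcp_pos'],s['time'])
E
python3 fit.py
```

```text
time: 21.08
tcp_pos: [0.5529, -0.1663, 0.1832]
ee_rot: [0.112, -3.14, -0.0]
ft_force: [-1.3, -0.9, 0.0]
gripper_width: 0.0542
grasp_force: 29.4
top 6
scene 1
slopes [0.027 0.351] off [ 0.0079 -0.0025] mouth [ 0.56378111 -0.12965335  0.09093642] tilt 0.3388640351441668 rms 0.001263888833394378 zrange 0.09378861828828289 0.23460465029291
[ 0.55292793 -0.16628886  0.1832261 ] 21.075
```

```bash
python3 -m handwheel '[[[3,0,0],0,-1],[[5,0,-4],0,-1],[[5,0,-9.5],0,-1],[[6,6,-9.5],0,-1],[[7,12,-9.5],0,-1],[[7,18,-9.5],0,-1],[[7,24,-9.5],0,-1],[[7,28,-9.5],0,-1],[[7,28,-9.5],0,-1],[[7,28,-9.5],0,-1]]'; python3 fit.py
```

```text
time: 22.42
tcp_pos: [0.4633, 0.1078, 0.2784]
ee_rot: [-0.112, 3.139, 0.0]
ft_force: [-0.3, 0.6, -1.1]
gripper_width: 0.0542
grasp_force: 30.8
top 56
scene 1237
slopes [ 0.114 -0.058] off [-0.004   0.0011] mouth [0.47270988 0.10211473 0.18035537] tilt 0.1274155590558935 rms 0.006511970403779016 zrange 0.18376775254229094 0.3319287300931627
[0.46330923 0.10776608 0.27839882] 22.425
```

```bash
sed -i 's/^p=np.vstack(P)/p=P[1]; p=p[p[:,2]<g[2]+.03]/; s/f_scale=.002/f_scale=.001/' fit.py; python3 fit.py
python3 - <<'E'
from h import *
c,im,d=cam('top'); w=cloud(c,d)
q=w[(w[...,2]>.085)&(w[...,2]<.17)&(np.abs(w[...,0]-.589)<.04)&(np.abs(w[...,1]+.164)<.04)]; print(len(q),np.median(q,0),q[:,2].max())
i=im.astype(int); m=(i[...,0]>90)&(i[...,0]>i[...,2]+50); p=w[m]; p=p[(np.abs(p[:,0]-.589)<.05)&(np.abs(p[:,1]+.164)<.05)&(p[:,2]>.06)&(p[:,2]<.076)]
print(cv2.minEnclosingCircle((p[:,:2]*1000).astype(np.float32)),np.median(p,0))
c,im,d=cam('scene'); cv2.imwrite('pics/i.png',cv2.resize(im[110:290,180:380],None,fx=3,fy=3))
E
```

```text
top 52
scene 1190
slopes [ 0.139 -0.028] off [-0.0052 -0.0001] mouth [0.47441543 0.10381982 0.18048163] tilt 0.14054470287935375 rms 0.00455690987398161 zrange 0.18348398112418463 0.327315607021192
[0.46336866 0.10718774 0.27831813] 22.525
83 [ 0.5855521  -0.16117883  0.14151506] 0.1638227877128644
((589.0084228515625, -163.11077880859375), 25.1752986907959) [ 0.58540602 -0.15903165  0.06791096]
```

View pics/i.png

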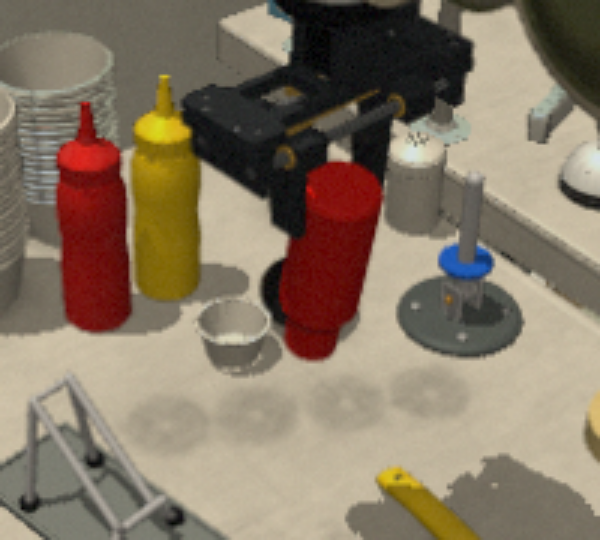

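The bottle (crop (330,260)) hangs nearly upside down, its bottom still leaning slightly toward the robot. The peg at (470,215) is upright. One more press on the peg, 1 cm further, should straighten the bottle.

```bash
python3 -m handwheel '[[[0,-6,0],0,-1],[[0,-12,0],0,-1],[[-1,-18,0],0,-1],[[-1.7,-24,0],0,-1],[[-1.7,-28,0],0,-1],[[-1.7,-28,5],0,-1],[[-1.7,-28,9.5],0,-1],[[-3.7,-28,9.5],0,-1],[[-5.5,-28,9.5],0,-1],[[-6.5,-28,9.5],0,-1]]'; python3 -m handwheel '[[[-0.5,0,0],0,-1],[[-1,0,0],0,-1],[[-1.5,0,0],0,-1],[[-1.5,0,0],0,-1]]'
```

```text
time: 23.98
tcp_pos: [0.5483, -0.167, 0.1831]
ee_rot: [0.111, -3.139, -0.0]
ft_force: [-1.0, 0.0, -0.3]
gripper_width: 0.0543
grasp_force: 30.7
time: 24.48
tcp_pos: [0.563, -0.1654, 0.1833]
ee_rot: [-0.112, 3.139, 0.0]
ft_force: [-1.1, 0.3, -0.1]
gripper_width: 0.0539
grasp_force: 28.1
```

Back to the viewing spot.

```bash
python3 -m handwheel '[[[3,0,0],0,-1],[[6,0,-4],0,-1],[[6,0,-9.5],0,-1],[[7,6,-9.5],0,-1],[[8,12,-9.5],0,-1],[[8,18,-9.5],0,-1],[[8,24,-9.5],0,-1],[[8,28,-9.5],0,-1],[[8,28,-9.5],0,-1],[[8,28,-9.5],0,-1]]'; python3 fit.py
```

```text
time: 25.72
tcp_pos: [0.4632, 0.1077, 0.2783]
ee_rot: [-0.112, 3.139, -0.0]
ft_force: [0.1, -0.8, -0.9]
gripper_width: 0.0536
grasp_force: 30.9
top 71
scene 1306
slopes [ 0.04  -0.006] off [-0.0091 -0.0018] mouth [0.45888227 0.10517203 0.17944354] tilt 0.04095260013849472 rms 0.003779054802543077 zrange 0.18289126434476988 0.32733717098838144
[0.46323882 0.10773534 0.2783446 ] 25.725
```

```bash
python3 -m handwheel '[[[-1,-6,0],0,-1],[[-3,-12,0],0,-1],[[-5,-18,0],0,-1],[[-8,-23,0],0,-1],[[-10.9,-27.8,0],0,-1],[[-10.9,-27.8,0],0,-1],[[-10.9,-27.8,0],0,-1],[[-10.9,-27.8,0],0,-1]]'
python3 - <<'E'
from h import *
c,im,d=cam('scene'); cv2.imwrite('pics/j.png',cv2.resize(im[120:250,270:430],None,fx=4,fy=4)); s=bot.read_state(); print(s['tcp_pos'])
E
```

```text
time: 26.82
tcp_pos: [0.5911, -0.1608, 0.279]
ee_rot: [-0.113, 3.139, -0.0]
ft_force: [-0.1, -0.5, -0.4]
gripper_width: 0.0535
grasp_force: 30.9
[ 0.59118049 -0.1607285   0.27905573]
```

View pics/j.png

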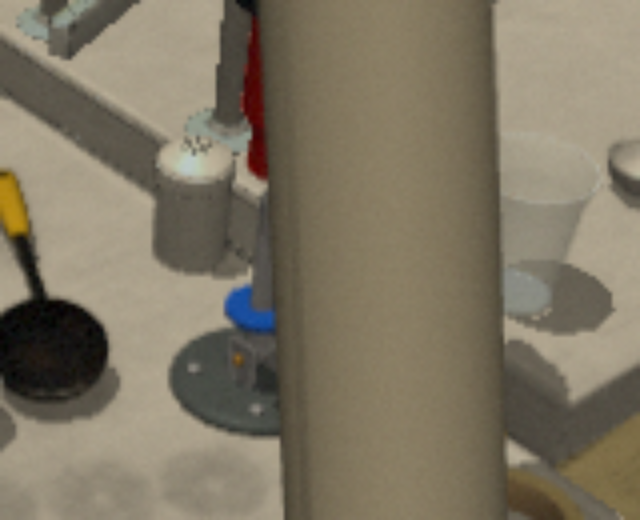

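Run:
```python
from h import *
c,im,d=cam('scene'); i=im.astype(int)
A=R.from_rotvec(c['attitude']).as_matrix(); K=np.array([[c['fx'],0,c['cx']],[0,c['fy'],c['cy']],[0,0,1.]])
def proj(p):
    rv=cv2.Rodrigues(A.T)[0]; t=-A.T@np.array(c['origin']); return cv2.projectPoints(np.array(p,float).reshape(-1,1,3),rv,t,K,np.array([c['k1'],0,0,0.]))[0].reshape(-1,2)
right=A[:,0]
def left(ctr,r): return proj(np.array(ctr)-right*r)[0]
red=(i[...,2]>80)&(i[...,1]<60)&(i[...,0]<60); blue=(i[...,0]>90)&(i[...,0]>i[...,2]+50)
for z in(.19,.195,.2,.205,.23,.25,.26):
    r=.019 if z<.208 else .028
    e=left([.589,-.1635,z],r); row=int(round(e[1])); u=np.where(red[row,320:350])[0]; print(z,'want',e.round(1),'red from',u.min()+320 if len(u) else None)
print('mm/px',1000/ (c['fx']/((np.array([.589,-.1635,.2])-c['origin'])@A[:,2])))
e=left([.589,-.1635,.068],.025); u=np.where(blue[int(round(e[1])),300:350])[0]; print('collar',e,u.min()+300)
for z in (.1,.13): 
    e=left([.589,-.1635,z],.008); print('peg left',e, im[int(round(e[1])),int(e[0])-4:int(e[0])+6].tolist())
```

```text
0.19 want [331.  157.3] red from 332
0.195 want [331.2 155.7] red from 332
0.2 want [331.3 154. ] red from None
0.205 want [331.5 152.3] red from None
0.23 want [328.8 143.7] red from 330
0.25 want [329.4 136.7] red from 331
0.26 want [329.7 133.1] red from None
mm/px 2.516939303054835
collar [324.95950337 195.91544632] 326
peg left [332.28874988 186.22464128] [[86, 101, 108], [86, 99, 106], [89, 101, 109], [86, 95, 104], [105, 120, 128], [75, 84, 90], [77, 81, 84], [78, 85, 87], [77, 82, 83], [75, 79, 82]]
peg left [333.28044928 176.86822955] [[81, 89, 96], [76, 89, 98], [74, 86, 95], [73, 88, 91], [77, 90, 95], [67, 74, 76], [63, 68, 71], [72, 76, 79], [60, 65, 71], [50, 62, 71]]
```

The neck's edge sits within one pixel of where centring over the collar would put it (both about 1 px right of the prediction), so I lower.

```bash
python3 -m handwheel '[[[0,0,1],0,-1],[[0,0,2],0,-1],[[0,0,3],0,-1],[[0,0,4],0,-1],[[0,0,5],0,-1],[[0,0,5],0,-1]]'
```

```text
time: 27.68
tcp_pos: [0.5913, -0.1614, 0.2274]
ee_rot: [0.112, -3.138, -0.001]
ft_force: [0.2, 1.1, -0.2]
gripper_width: 0.0538
grasp_force: 30.9
```

```bash
python3 -m handwheel '[[[0,0,1.2],0,-1],[[0,0,2.4],0,-1],[[0,0,3.6],0,-1],[[0,0,4.6],0,-1],[[0,0,5.2],0,-1],[[0,0,5.5],0,-1],[[0,0,5.5],0,-1]]'
```

```text
time: 28.55
tcp_pos: [0.5916, -0.1615, 0.1734]
ee_rot: [-0.112, 3.14, -0.0]
ft_force: [1.1, 1.2, -0.9]
gripper_width: 0.0536
grasp_force: 30.9
```

```bash
python3 -m handwheel '[[[0,0,0.2],0,-1],[[0,0,0.4],0,-1],[[0,0,0.5],0,-1],[[0,0,0.5],0,-1]]'
```

```text
time: 29.05
tcp_pos: [0.5919, -0.1616, 0.1689]
ee_rot: [-0.112, 3.138, -0.001]
ft_force: [0.4, 0.9, 3.8]
gripper_width: 0.0535
grasp_force: 31.0
```

```bash
python3 -m handwheel '[[[0,0,0.15],0,-1],[[0,0,0.25],0,-1],[[0,0,0.25],0,-1]]'
python3 - <<'E'
from h import *
c,im,d=cam('scene'); w=cloud(c,d); i=im.astype(int)
m=(i[...,2]>80)&(i[...,1]<60)&(i[...,0]<60)&(np.abs(w[...,0]-.589)<.06)&(np.abs(w[...,1]+.16)<.06); v,u=np.where(m); print(m.sum(),w[m][:,2].min(),'lowest row',v.max(),u[v==v.max()])
m=(i[...,0]>90)&(i[...,0]>i[...,2]+50)&(np.abs(w[...,0]-.589)<.06)&(np.abs(w[...,1]+.16)<.06); v,u=np.where(m); print('blue rows',v.min(),v.max(),u.min(),w[m][:,2].max())
E
```

```text
time: 29.42
tcp_pos: [0.5926, -0.1617, 0.1681]
ee_rot: [-0.112, 3.135, -0.003]
ft_force: [0.4, 0.7, 13.5]
gripper_width: 0.0536
grasp_force: 29.9
68 0.07128842445279393 lowest row 199 [333 334]
blue rows 193 201 326 0.07083968804143337
```

```bash
python3 -m handwheel '[[[0,0,-0.2],0,-1],[[0,0,-0.2],0,-1],[[0,0,-0.2],0,0.45],[[0,0,-0.2],0,0.7],[[0,0,-0.2],0,1],[[0,0,-0.2],0,1],[[0,0,-0.2],0,1],[[0,0,-0.2],0,1]]'
```

```text
time: 30.48
tcp_pos: [0.5916, -0.1615, 0.1678]
ee_rot: [-0.112, 3.14, -0.0]
ft_force: [0.2, -0.2, -0.1]
gripper_width: 0.0881
grasp_force: 0.0
```

```bash
python3 -m handwheel '[[[0,0,-1],0,1],[[0,0,-2.5],0,1],[[0,0,-5],0,1],[[0,0,-8],0,1],[[0,0,-11],0,1],[[2,3,-12],0,1],[[6,9,-12],0,1],[[10,15,-12],0,1],[[14,21,-12],0,1],[[14,26,-12],0,1]]'
python3 - <<'E'
from h import *
from scipy.optimize import least_squares
ims=[]
for n,bx in(('top',(160,260,310,410)),('scene',(110,250,270,410))):
    c,im,d=cam(n); w=cloud(c,d); i=im.astype(int); a,b,e,f=bx; ims.append(cv2.resize(im[a:b,e:f],(400,400)))
    m=(i[...,2]>80)&(i[...,1]<60)&(i[...,0]<60)&(np.abs(w[...,0]-.589)<.09)&(np.abs(w[...,1]+.163)<.09)&(w[...,2]>.05); m=cv2.erode(m.astype(np.uint8),np.ones((3,3)))>0; p=w[m]
    if len(p)<30: print(n,len(p)); continue
    def res(v):
        ax=np.array([v[0],v[1],-1]); ax/=np.linalg.norm(ax); dd=p-[v[2],v[3],.068+.15]; u=dd@ax; r=np.linalg.norm(dd-np.outer(u,ax),axis=1)
        e=r-np.interp(u,[0,.106,.122,.15],[.028,.028,.019,.019]); return np.where((u<.003)&(r<.026),u,e)
    v=least_squares(res,[0,0,.589,-.1635],loss='soft_l1',f_scale=.002).x; print(n,len(p),'slopes',v[:2],'mouth',v[2]+.15*v[0],v[3]+.15*v[1],'z',p[:,2].min(),p[:,2].max())
cv2.imwrite('pics/k.png',np.hstack(ims))
E
```

```text
time: 31.72
tcp_pos: [0.4355, 0.0763, 0.2894]
ee_rot: [-0.109, 3.137, -0.001]
ft_force: [1.1, 0.5, 0.4]
gripper_width: 0.0881
grasp_force: 0.0
top 346 slopes [0.00989209 0.01434544] mouth 0.5905426187988345 -0.16209173525959167 z 0.14401699561891124 0.22461381542612457
scene 707 slopes [ 0.01430124 -0.00039121] mouth 0.5861360802654122 -0.16450296457040453 z 0.07396210474264142 0.221302721050324
```

View pics/k.png

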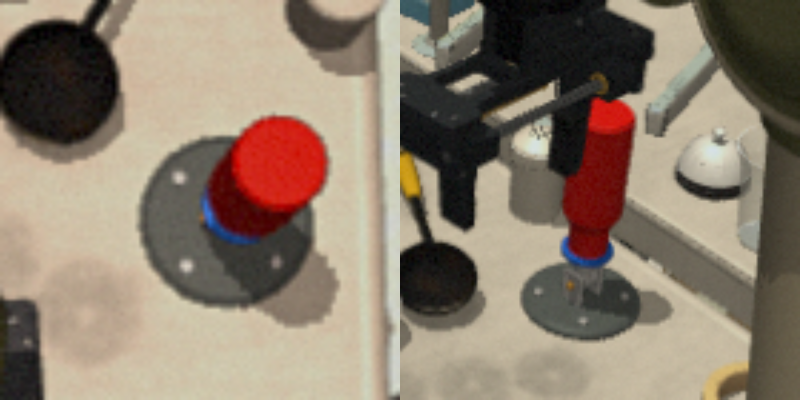

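The bottle stands upright (mouth down) on the blue collar at crop right (588,245), and the mouth measures within 3 mm of the collar centre. The gripper is clear of everything, so I hand in.

```bash
python3 -c "
from station import bot
print(bot.job_done())"
```

```text
the job is handed in; nothing more can be done
None
```

The peg is upright, the red bottle stands upside down on the blue collar by itself (mouth within about 3 mm of centre, tilt under 0.02 rad), and the job was handed in at about 32 s of the 58 s allowed; no verdict was returned.

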